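# Gauge a focusing ring on the stepped mandrel and rack it by size

### The arm

A 6-joint arm with a two-finger parallel gripper is mounted at the origin on the work surface. World frame = base frame: x ahead of the robot, y to its left, z up, the work surface at z = 0. Lengths are in m, angles in rad, forces in N, time in s.
With the tool pointing down it reaches from about 0.3 to 0.875 m from the base axis. Payload 4.2 kg.
Tool frame: the origin (TCP) lies at the very end of the fingers, on their centre line; the grasp point (between the pads) lies 19 mm behind it; z points along the fingers, y is the direction in which the jaws open and shut (so a half turn about z gives the same grasp; the last joint's range is limited). The gripper opens to 85 mm and grips with 20 to 120 N. Pads are 22 mm wide; open, the fingers measure 114 mm over their backs; the gripper's body (76 mm by 85 mm) begins 54 mm behind the grasp point. The pads swing forward as they close: fully open they stand 13 mm farther back than shut.
Start: joints at [1.24, 0.32, 1.565, -0, 1.257, -0.02], TCP at [0.176, 0.547, 0.231] pointing down, gripper open.
Joint ranges: [-3.11, 3.11], [-0.84, 2.01], [0.21, 2.61], [-1.34, 4.49], [0.05, 2.63], [-2.56, 2.56]. Speed limits (rad/s): [2.57, 2.57, 3.14, 3.14, 3.14, 3.14].

### API

Orientations are given as a unit quaternion [x, y, z, w].
In Python, from plant import manip gives the robot as it stands.
- The arm moves only by the shell command python3 -m inch 'ROWS' [FORCE]. ROWS is JSON, a list of rows, each a list of 7 numbers: the turn, a rotation vector about the tool's x, y, z in rad, then the shift along the tool's x, y, z in mm, then the gripper command: -1 is fully open, 1 is shut, values between are in proportion. A call has 1 to 20 rows; each row is the pose to reach, as a shift and turn from the pose commanded when the call began, along the tool's axes at that moment; what a row does not reach only later rows make up. A row lasts 1/12 s, in which the tool goes at most 41.7 mm and 7.16 degrees, less where a joint would pass 70% of its speed; a pose out of reach is approached as far as the arm can. A call with a gripper value outside its range is refused whole. The fingers move at their own pace and stop on an object; FORCE is the grip in N (left out, the last holds). Time passes only in rows, so rows that repeat a pose let the fingers close. It gives the time, the measured TCP pose, the force and the opening at its end, in the units of the state.
- manip.get_state(): the state, without advancing time (a new reading comes with each control period).
- manip.snapshot(name): name is "scene" or "top"; returns the picture (384x512x3 uint8, red, green, blue); there is no depth.
- manip.get_calibration(name): a dict with "vertical_fov" (degrees; the focal length in pixels is half the picture's height over the tangent of half this angle, whatever the lens; pixels are square), "cx", "cy" (the principal point, pixels), "world_from_camera" (4x4, takes a point from camera to world coordinates). Camera axes: x right, y up, looking along -z (the intrinsics and any distortion apply to the point x, -y, -z); pixel columns grow to the right and rows downward; lengths in m; the calibration is good to about 2 mm. A picture is of the moment at which its call begins. get_calibration takes no time and is no camera call.
- manip.close_job(): hands the job in, once; it reports no verdict.
The state is a dict: "t": time; "joint_pos": joint angles; "dq": joint speeds; "tau": joint torques, N m; "tcp_pos": TCP position; "orientation": TCP orientation; "ft_force": force on the tool from outside, world axes, zero at the start; "torque": the same for the moment, N m; "gripper_width": finger opening in m.
Only numpy, scipy, OpenCV 4.12 (cv2) and the standard library are available. Lean on these libraries where they do the work, as an engineer would, in place of code of your own. Each camera call takes 0.05 s, during which the arm holds its last target.

### The job

Gauge the brass ring that lies on the square cork mat: keep hold of it, slide it down over the stepped steel mandrel until it truly rests on the step that stops it, press it home there with about 10 N for half a second (never more than 25 N), and read whether that is step 1, 2 or 3, counted from the top. Then lift it off the mandrel and set it down gently, flat over the rack peg that has the same number of studs in front of it. Leave the two spare rings, the eyepiece and the steel weight alone.

Things in the scene. Friction and masses are not known exactly. Their poses are not given: they have to be found in the camera images.
- ring_a: turned brass ring, 48 mm outside diameter, 22 mm high, about 0.2 kg; bore 22, 28 or 34 mm (each of the three rings has a different one of these, and no mark tells which; any of them may be on the cork mat). Origin: centre of its underside; z up along its axis.
- ring_b: turned brass ring, 48 mm outside diameter, 22 mm high, about 0.2 kg; bore 22, 28 or 34 mm (each of the three rings has a different one of these, and no mark tells which; any of them may be on the cork mat). Origin: centre of its underside; z up along its axis.
- ring_c: turned brass ring, 48 mm outside diameter, 22 mm high, about 0.2 kg; bore 22, 28 or 34 mm (each of the three rings has a different one of these, and no mark tells which; any of them may be on the cork mat). Origin: centre of its underside; z up along its axis.
- mat: square cork mat, 110 x 110 x 4 mm, fixed on the desk; the ring to be gauged lies flat on it within 25 mm of its centre (its underside 4 mm above the desk). Origin: centre of its underside.
- spares_mat: grey felt mat, 80 x 160 x 4 mm, fixed on the desk; the two spare rings lie on it and stay there. Origin: centre of its underside.
- mandrel: upright steel gauging mandrel, fixed, 84 mm high, thicker downwards in steps. Origin: centre of its foot on the desk; z up along its axis. Foot 80 mm diameter up to 15 mm above the desk, then a 40 mm column. Steel on brass is stiff: the force of a held ring climbs quickly when it stops, so go down at some 10 mm/s.
- tip (a point): on the mandrel's axis at its top, 84 mm above the desk. The nose cone widens from 8 mm diameter here to 19 mm at 76 mm height; below it a land 19 to 20 mm in diameter runs down to step 1. Steps are read by height or by the fine dark lines (one, two, three) on the side just below them.
- step1 (a point): on the axis at the height of step 1, a flat shoulder 64 mm above the desk that stops the 22 mm bore. Below it a land 25 to 26 mm in diameter runs down to step 2.
- step2 (a point): on the axis at the height of step 2, a flat shoulder 52 mm above the desk that stops the 28 mm bore. Below it a land 31 to 32 mm in diameter runs down to step 3. A ring held 1.5 mm or more off the axis can snag on a step that it should pass: shift it sideways by a millimetre or two under a light push to make sure that it goes no lower.
- step3 (a point): on the axis at the height of step 3, a flat shoulder 40 mm above the desk, 40 mm in diameter, that stops the 34 mm bore. The true stop leaves the ring a play of just over 1 mm all round on the land above it.
- rack: dark oak rack board, fixed, 90 x 260 x 14 mm, with three upright steel pegs in a row along its y axis, 85 mm apart, each 16 mm diameter and standing 22 mm above the board. Small brass studs on the board in front of a peg (towards its -x edge) count 1, 2 or 3. Origin: centre of its underside, z up.
- peg1 (a point): foot of the peg with one stud (at the rack's +y end, the robot's left), on the board's top face 14 mm above the desk; for the ring that stops on step 1, lying with its underside on the board.
- peg2 (a point): foot of the middle peg with two studs, on the board's top face; for the ring that stops on step 2.
- peg3 (a point): foot of the peg with three studs (at the rack's -y end, the robot's right), on the board's top face; for the ring that stops on step 3.
- eyepiece: black eyepiece standing upright, 42 mm high, 42 mm diameter; bystander. Origin: centre of its underside.
- weight: small steel tuning weight, 35 mm high, 34 mm diameter; bystander. Origin: centre of its underside.
There are look-alikes about, which are no part of the job. Leave any blue, pink or turquoise look-alike of the ring_b alone.

How it is judged:
By the outcome, as a careful person would: the job done as asked, in the order asked, and still so for the second after the job is handed in, with the robot touching nothing.
It also fails if it takes over 61 s, if anything falls off the work surface, if the arm or the gripper's body presses on something with over 40 N, if the wrist force passes 120 N, or if a joint passes its speed limit or range.

## Working session

There is one attempt and no reset: what is moved stays moved. The work goes in short steps, Python scripts to look and compute and a shell command to move; the robot and the scene stay as the last step left them, time stands still between calls to the robot, and variables do not carry over. Pictures are saved under pics/ and viewed, and the job is handed in when it is done.

```bash
ls; mkdir -p pics
python3 - <<'E'
from plant import manip
import cv2
for n in("scene","top"):
    im=manip.snapshot(n); cv2.imwrite(f"pics/{n}0.png",im[:,:,::-1])
    c=manip.get_calibration(n); print(c)
print(manip.get_state())
E
```

```text
pics
{'vertical_fov': 49.499643990471796, 'cx': 267.4876372861236, 'cy': 191.68948790669913, 'world_from_camera': array([[-0.70848558, -0.44519511,  0.54758515,  1.16004472],
       [ 0.70540173, -0.47022444,  0.53037474,  0.57007268],
       [ 0.02136768,  0.76203037,  0.64718864,  0.766429  ],
       [ 0.        ,  0.        ,  0.        ,  1.        ]])}
{'vertical_fov': 45.22782193536991, 'cx': 255.67782503317795, 'cy': 196.18522103291357, 'world_from_camera': array([[ 0.00568524,  0.99924507, -0.03843123,  0.48886428],
       [-0.9999257 ,  0.00526629, -0.01099373,  0.01051361],
       [-0.01078304,  0.03849088,  0.99920077,  1.52527652],
       [ 0.        ,  0.        ,  0.        ,  1.        ]])}
{'t': 0.1, 'joint_pos': array([ 1.24003431e+00,  3.20220667e-01,  1.56553922e+00, -4.90862628e-06,
        1.25742475e+00, -1.99888180e-02]), 'dq': array([ 0.00011614, -0.00172082, -0.00211982,  0.00011339, -0.00149939,
        0.00054255]), 'tau': array([ 1.51594992e-03, -4.16406691e+01, -2.34705591e+01,  8.49404660e-05,
        4.82923788e-03,  4.56163619e-06]), 'tcp_pos': array([0.17568795, 0.5470539 , 0.23057746]), 'orientation': array([ 1.54761252e-01,  9.87951578e-01, -7.84189038e-04, -1.36584453e-04]), 'ft_force': array([-0.43196649,  0.33976366,  0.70612025]), 'torque': array([ 0.00205056, -0.04318843,  0.01906524]), 'gripper_width': 0.08532592039290346}
```

View pics/scene0.png

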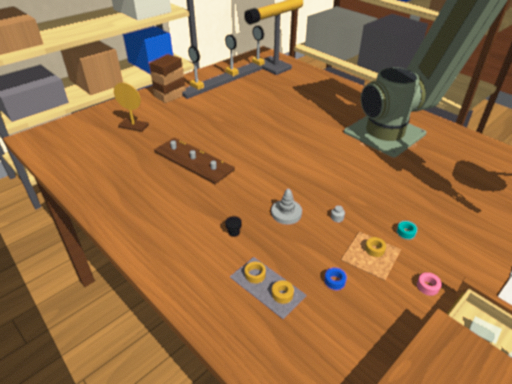

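View pics/top0.png

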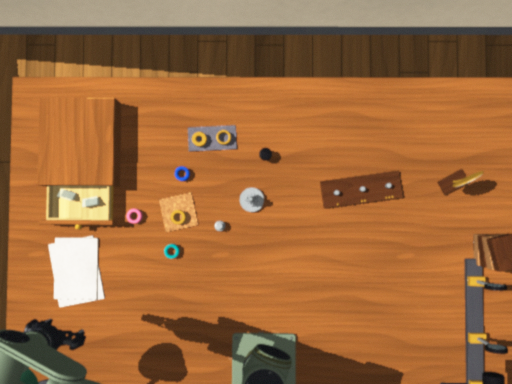

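```bash
cat > h.py <<'E'
import numpy as np,cv2
from plant import manip
def cal(n):
    c=manip.get_calibration(n); f=192/np.tan(np.radians(c["vertical_fov"]/2)); return c,f
def ray(n,u,v):
    c,f=cal(n); T=c["world_from_camera"]
    d=np.array([(u-c["cx"])/f,-(v-c["cy"])/f,-1.]); return T[:3,3],T[:3,:3]@d
def onz(n,u,v,z):
    o,d=ray(n,u,v); return o+d*(z-o[2])/d[2]
def proj(n,p):
    c,f=cal(n); T=c["world_from_camera"]; q=T[:3,:3].T@(np.array(p)-T[:3,3])
    return np.array([c["cx"]+f*q[0]/-q[2],c["cy"]-f*q[1]/-q[2]])
def crop(im,u0,v0,w,h,k,fn):
    cv2.imwrite(fn,cv2.resize(im[v0:v0+h,u0:u0+w,::-1],None,fx=k,fy=k,interpolation=cv2.INTER_CUBIC))
E
python3 - <<'E'
import cv2,numpy as np
from h import *
t=cv2.imread("pics/top0.png")[:,:,::-1];s=cv2.imread("pics/scene0.png")[:,:,::-1]
crop(t,120,110,150,150,4,"pics/c1.png")
crop(s,220,170,240,150,3,"pics/c2.png")
crop(t,310,160,100,60,7,"pics/c3.png")
crop(s,145,130,100,60,7,"pics/c4.png")
for n,u,v,z in [("top",179,217,.026),("scene",376,243,.026),("top",252,200,.015),("scene",287,213,.01),("top",363,188.5,.036)]:
    print(n,u,v,onz(n,u,v,z))
E
```

```text
top 179 217 [0.47740275 0.27625724 0.026     ]
scene 376 243 [0.47817922 0.27948435 0.026     ]
top 252 200 [0.53437347 0.03911726 0.015     ]
scene 287 213 [0.54402156 0.0475927  0.01      ]
top 363 188.5 [ 0.57279277 -0.31936127  0.036     ]
```

View pics/c1.png

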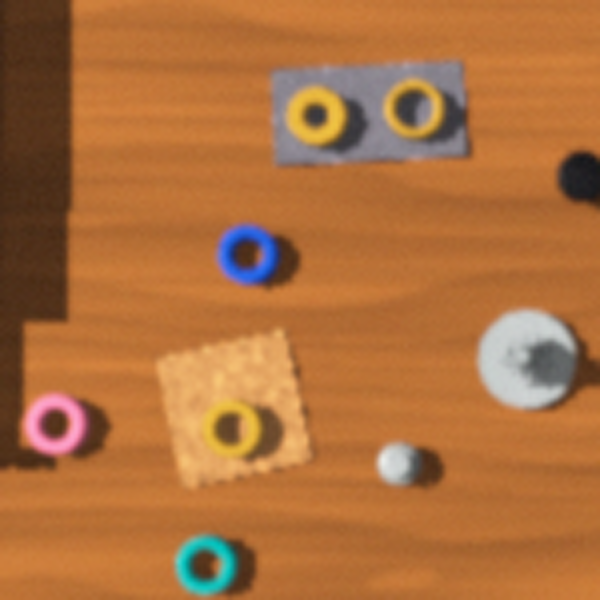

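View pics/c2.png

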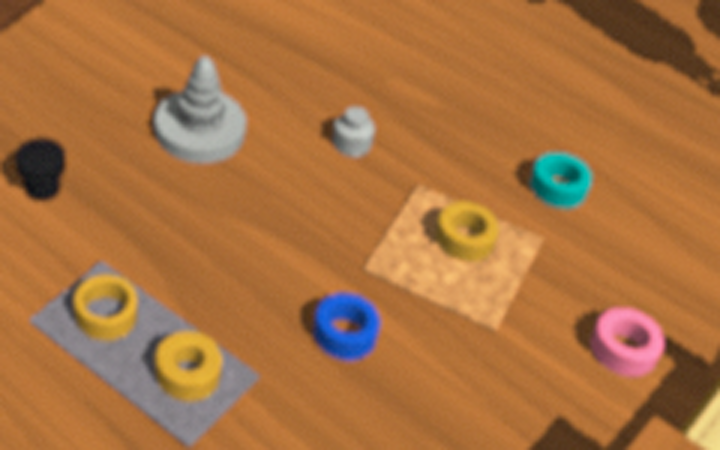

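View pics/c3.png

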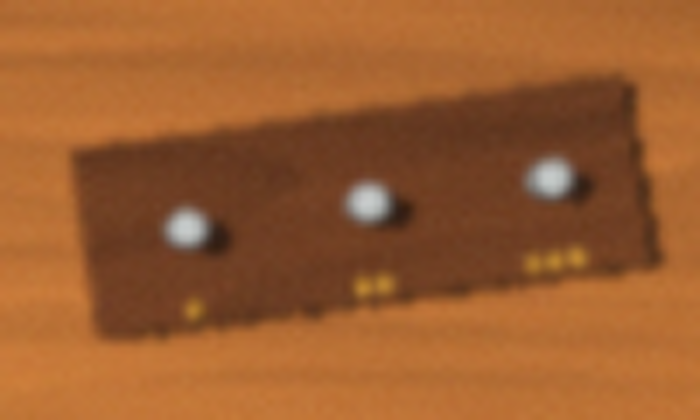

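View pics/c4.png

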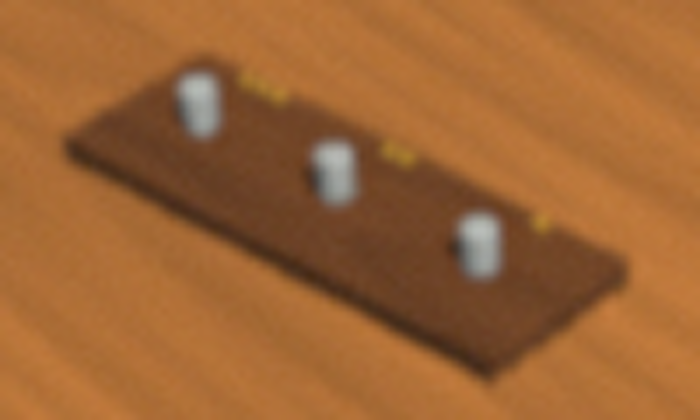

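```bash
cat > meas.py <<'E'
import cv2,numpy as np
from h import *
def blob(im,box,f,k=8):
    u0,v0,w,h=box
    c=cv2.resize(im[v0:v0+h,u0:u0+w],None,fx=k,fy=k,interpolation=cv2.INTER_CUBIC)
    m=f(cv2.cvtColor(c,cv2.COLOR_RGB2HSV).astype(int)).astype(np.uint8)
    cs,_=cv2.findContours(m,cv2.RETR_EXTERNAL,cv2.CHAIN_APPROX_NONE)
    cs=[x for x in cs if cv2.contourArea(x)>k*k*6]
    out=[]
    for x in cs:
        e=cv2.fitEllipse(cv2.convexHull(x))
        out.append(((e[0][0]+.5)/k-.5+u0,(e[0][1]+.5)/k-.5+v0,e[1][0]/k,e[1][1]/k))
    return out
E
python3 - <<'E'
from meas import *
t=cv2.imread("pics/top0.png")[:,:,::-1];s=cv2.imread("pics/scene0.png")[:,:,::-1]
grey=lambda H:(H[...,1]<70)&(H[...,2]>60)
yel=lambda H:(H[...,1]>165)&(H[...,0]>18)&(H[...,0]<32)&(H[...,2]>110)
for nm,im,n,box,f,z in [("ring",t,"top",(165,203,28,28),yel,.026),("mandrel",t,"top",(232,180,40,40),grey,.015),("pegs",t,"top",(325,172,78,28),lambda H:(H[...,1]<80)&(H[...,2]>110),.036),
  ("ringS",s,"scene",(362,230,30,32),yel,.015),("mandS",s,"scene",(268,185,40,42),grey,.015),("pegsS",s,"scene",(155,130,80,50),lambda H:(H[...,1]<80)&(H[...,2]>90),.025)]:
    for b in blob(im,box,f): print(nm,np.round(b,2),onz(n,b[0],b[1],z).round(4))
E
python3 - <<'E'
from h import *
# colour samples
import cv2
t=cv2.imread("pics/top0.png"); h=cv2.cvtColor(t,cv2.COLOR_BGR2HSV)
print(h[217,168:192].tolist())
E
```

```text
ring [177.64 216.79  14.37  15.09] [0.4781 0.2807 0.026 ]
mandrel [251.54 199.33  24.76  24.88] [0.5366 0.0406 0.015 ]
pegs [336.09 192.17   5.66   6.38] [ 0.5605 -0.2327  0.036 ]
pegs [362.05 188.45   5.74   6.45] [ 0.573  -0.3163  0.036 ]
pegs [388.02 185.01   5.72   6.94] [ 0.5845 -0.3999  0.036 ]
ringS [375.32 246.48  19.31  21.28] [0.479  0.2805 0.015 ]
mandS [286.12 206.94  31.    35.97] [0.5325 0.0333 0.015 ]
pegsS [213.12 164.59   7.15  10.  ] [ 0.5623 -0.2364  0.025 ]
pegsS [192.41 154.12   7.2    9.72] [ 0.5743 -0.3212  0.025 ]
pegsS [173.08 144.37   6.6    9.92] [ 0.5863 -0.4051  0.025 ]
[[18, 138, 241], [17, 143, 236], [19, 158, 233], [21, 177, 236], [22, 186, 230], [20, 186, 181], [18, 175, 121], [15, 153, 105], [15, 155, 102], [13, 146, 98], [13, 152, 106], [14, 151, 149], [15, 147, 215], [17, 155, 227], [21, 174, 233], [22, 186, 232], [21, 191, 206], [19, 180, 146], [15, 158, 113], [14, 147, 111], [13, 151, 110], [14, 150, 114], [14, 154, 144], [15, 150, 204]]
```

```bash
cat > go.py <<'E'
import sys,numpy as np
from plant import manip
from scipy.spatial.transform import Rotation as R
def d(p):
    s=manip.get_state(); r=R.from_quat(s["orientation"])
    return (r.inv().apply(np.array(p)-s["tcp_pos"])*1000).round(1)
if __name__=="__main__":
    s=manip.get_state(); print("t",round(s["t"],2),"tcp",s["tcp_pos"].round(4),"F",s["ft_force"].round(1),"w",round(s["gripper_width"],4))
    print(d([float(x) for x in sys.argv[1:4]]))
E
python3 go.py .4785 .2805 .10
python3 - <<'E'
from h import *
print(proj("scene",[.5366,.0406,.084]),proj("top",[.5366,.0406,.084]))
s=cv2.imread("pics/scene0.png")[:,:,::-1];t=cv2.imread("pics/top0.png")[:,:,::-1]
crop(s,262,180,50,50,12,"pics/m1.png");crop(t,232,178,40,40,12,"pics/m2.png")
E
```

```text
t 0.1 tcp [0.1757 0.5471 0.2306] F [-0.4  0.3  0.7] w 0.0853
[-369.8 -161.   130.8]
[288.48222846 189.14724988] [251.11688684 198.61978378]
```

View pics/m1.png

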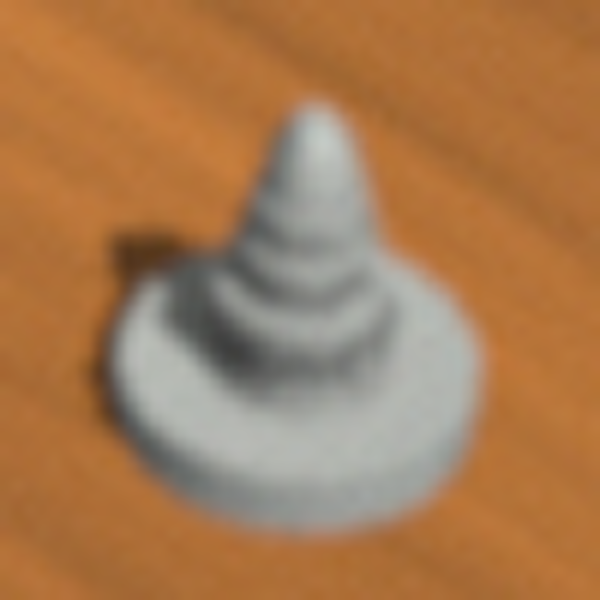

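View pics/m2.png

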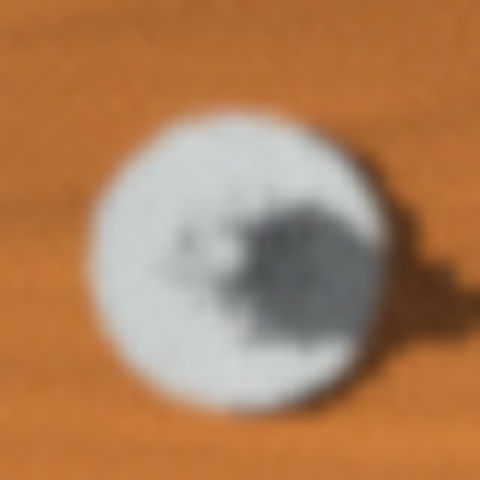

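Candidates in the top view, all ring-shaped:
- Brass ring on the cork mat, (178,217)
- Spare rings on the felt mat, (199,139) and (224,138)
- Blue (183,174), pink (135,216) and turquoise (173,251) look-alikes

I choose the brass ring on the cork mat. The close crop shows it yellow on cork. The spares look thick-walled and thin-walled, so this one is probably the 28 mm bore, but gauging will decide.

Pegs (top view): one stud at (336,192), two at (362,188), three at (388,185). The mandrel is at (251.5,199).

```bash
python3 -m inch '[[0,0,0,-370,-161,130,-1],[0,0,0,-370,-161,130,-1],[0,0,0,-370,-161,130,-1],[0,0,0,-370,-161,130,-1],[0,0,0,-370,-161,130,-1],[0,0,0,-370,-161,130,-1],[0,0,0,-370,-161,130,-1],[0,0,0,-370,-161,130,-1],[0,0,0,-370,-161,130,-1],[0,0,0,-370,-161,130,-1],[0,0,0,-370,-161,130,-1],[0,0,0,-370,-161,130,-1],[0,0,0,-370,-161,130,-1],[0,0,0,-370,-161,130,-1],[0,0,0,-370,-161,130,-1]]' 40
python3 go.py .4785 .2805 .006
python3 - <<'E'
from h import *
s=manip.snapshot("scene"); crop(s,310,160,130,130,5,"pics/a1.png")
E
```

```text
t: 1.35
tcp_pos: [0.478, 0.2823, 0.1019]
orientation: [0.154, 0.988, 0.0, 0.0]
ft_force: [-0.2, 0.4, 0.9]
gripper_width: 0.0856
t 1.35 tcp [0.478  0.2823 0.1019] F [-0.2  0.4  0.9] w 0.0856
[-1.  -1.6 95.9]
```

View pics/a1.png

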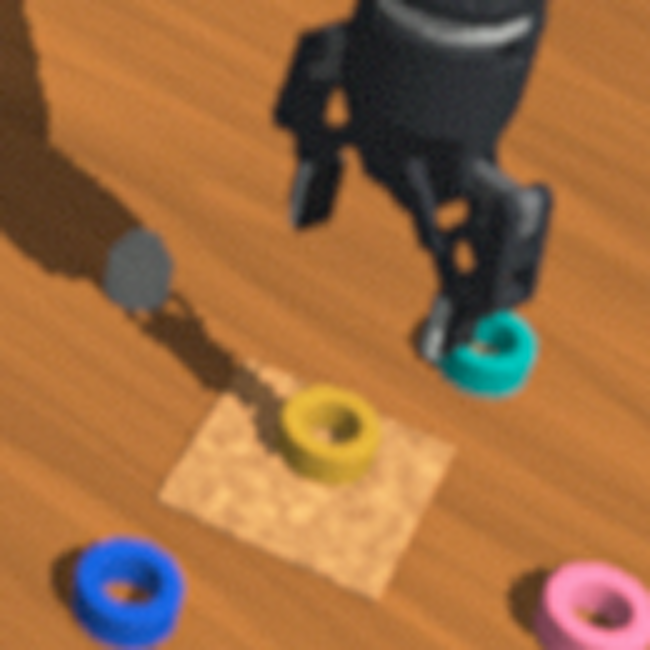

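The gripper straddles the ring from above: ring at crop (330,432), i.e. scene (376,246). The fingers are well clear of the look-alikes. Going down.

```bash
python3 -m inch '[[0,0,0,0,0,25,-1],[0,0,0,0,0,50,-1],[0,0,0,0,0,70,-1],[0,0,0,0,0,85,-1],[0,0,0,0,0,94,-1],[0,0,0,0,0,94,-1],[0,0,0,0,0,94,-1],[0,0,0,0,0,94,-0.3],[0,0,0,0,0,94,0.5],[0,0,0,0,0,94,1],[0,0,0,0,0,94,1],[0,0,0,0,0,94,1],[0,0,0,0,0,94,1],[0,0,0,0,0,94,1],[0,0,0,0,0,94,1],[0,0,0,0,0,94,1],[0,0,0,0,0,94,1],[0,0,0,0,0,94,1]]' 40
python3 go.py .4785 .2805 .006
```

```text
t: 2.9
tcp_pos: [0.4795, 0.2814, 0.0087]
orientation: [0.155, 0.988, 0.001, 0.001]
ft_force: [-1.3, 0.1, 6.7]
gripper_width: 0.0464
t 2.9 tcp [0.4795 0.2814 0.0087] F [-1.3  0.1  6.7] w 0.0464
[ 0.7 -1.2  2.7]
```

```bash
python3 -m inch '[[0,0,0,0,0,-3,1],[0,0,0,0,0,-10,1],[0,0,0,0,0,-25,1],[0,0,0,0,0,-40,1],[0,0,0,0,0,-40,1],[0,0,0,0,0,-40,1],[0,0,0,0,0,-40,1],[0,0,0,0,0,-40,1]]' 60
python3 - <<'E'
from h import *
s=manip.snapshot("scene"); crop(s,310,160,130,130,5,"pics/a2.png")
t=manip.snapshot("top"); crop(t,120,160,130,100,5,"pics/a3.png")
E
python3 go.py .5366 .0415 .15
```

```text
t: 3.57
tcp_pos: [0.4782, 0.2806, 0.0464]
orientation: [0.155, 0.988, -0.001, -0.001]
ft_force: [-1.6, -0.3, -2.1]
gripper_width: 0.0458
t 3.67 tcp [0.4783 0.2807 0.0465] F [-0.9  0.3 -2.3] w 0.0459
[-128.5 -210.1 -103.4]
```

View pics/a2.png

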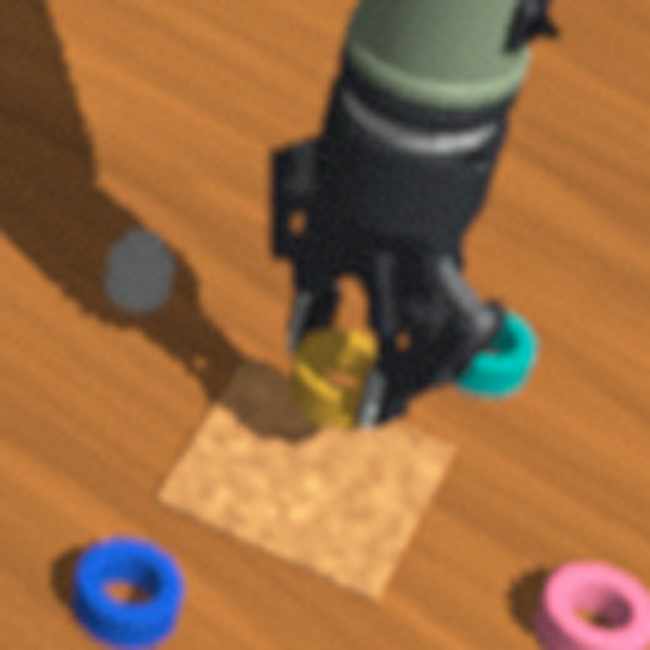

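View pics/a3.png

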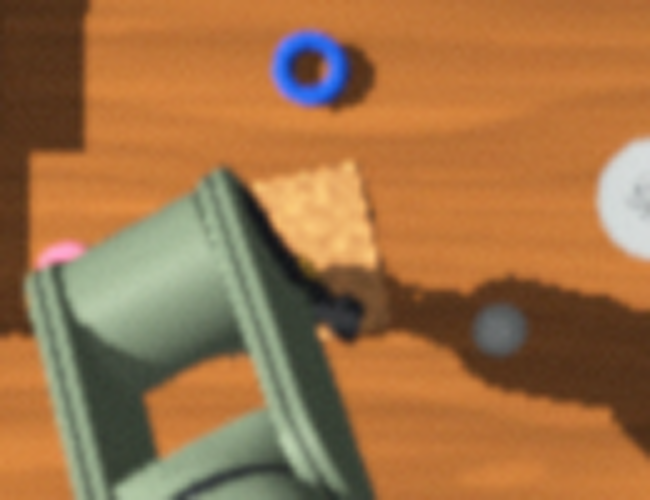

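The ring is off the mat and between the fingers: crop (335,380), scene (377,236). The weight reading is about -3 N. I can't tell from this view whether it sits level, so I'll carry it to the mandrel and look there.

```bash
python3 -m inch '[[0,0,0,0,0,-40,1],[0,0,0,-24,-39,-75,1],[0,0,0,-48,-78,-75,1],[0,0,0,-70,-114,-75,1],[0,0,0,-90,-147,-75,1],[0,0,0,-110,-180,-75,1],[0,0,0,-122,-200,-75,1],[0,0,0,-128,-210,-75,1],[0,0,0,-128,-210,-75,1],[0,0,0,-128,-210,-75,1],[0,0,0,-128,-210,-75,1],[0,0,0,-128,-210,-75,1]]' 60
python3 - <<'E'
from h import *
s=manip.snapshot("scene"); crop(s,240,125,100,100,6,"pics/b1.png"); cv2.imwrite("pics/b1f.png",s[:,:,::-1])
t=manip.snapshot("top"); crop(t,200,150,100,100,6,"pics/b2.png"); cv2.imwrite("pics/b2f.png",t[:,:,::-1])
E
python3 go.py .5366 .0415 .12
```

```text
t: 4.67
tcp_pos: [0.5361, 0.0433, 0.1221]
orientation: [0.154, 0.988, 0.0, -0.0]
ft_force: [-0.1, -0.3, -1.2]
gripper_width: 0.0457
t 4.77 tcp [0.5362 0.0433 0.1222] F [ 0.3  0.1 -1.5] w 0.0454
[-0.9 -1.6  2.2]
```

View pics/b1.png

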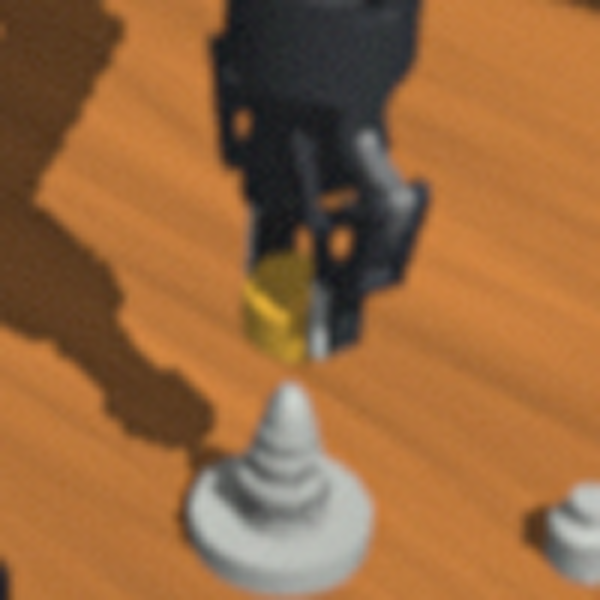

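View pics/b2.png

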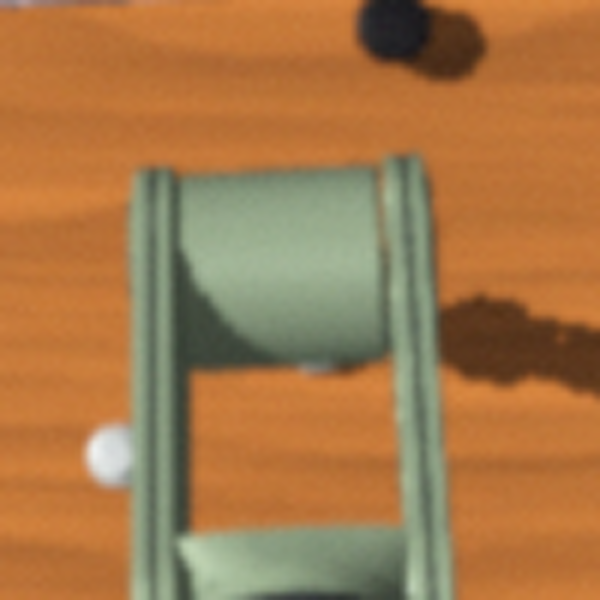

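Run:
```python
from h import *
th=np.linspace(0,2*np.pi,73)
def circ(c,r,z): return np.array([proj("scene",[c[0]+r*np.cos(a),c[1]+r*np.sin(a),z]) for a in th])
im=cv2.imread("pics/b1f.png"); k=6;u0,v0=240,125
c=cv2.resize(im[v0:v0+100,u0:u0+100],None,fx=k,fy=k,interpolation=cv2.INTER_CUBIC)
for ctr,r,z,col in [((.5362,.0433),.024,.1175,(0,0,255)),((.5362,.0433),.024,.1395,(0,255,0)),((.5366,.0415),.004,.084,(255,0,0)),((.5366,.0415),.04,.015,(255,0,0)),((.5366,.0415),.04,.0,(255,0,0))]:
    p=((circ(ctr,r,z)-[u0,v0]+.5)*k).astype(np.int32); cv2.polylines(c,[p],True,col,1)
cv2.imwrite("pics/b3.png",c)
```

```text
(no output)
```

View pics/b3.png

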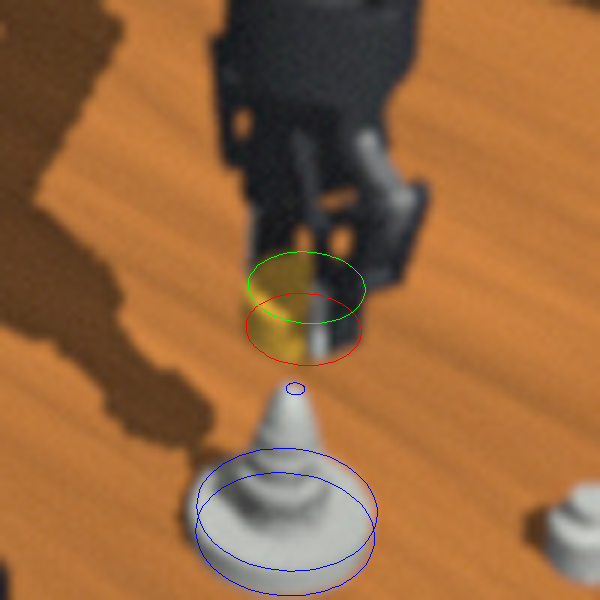

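Overlaying the projected ring on the picture shows it level and centred on the TCP to within 1 mm. The mandrel tip is at crop (290,385) and its foot at (279,510), about 1 px left of the projection. That puts the axis at about (0.5373, 0.0405).

```bash
python3 -m inch '[[0,0,0,0,0,5,1],[0,0,0,0,0,10,1],[0,0,0,0,0,10,1],[0,0,0,0,0,10,1],[0,0,0,0,0,10,1],[0,0,0,0,0,10,1]]' 60
python3 go.py .5373 .0405 .112
```

```text
t: 5.27
tcp_pos: [0.5367, 0.042, 0.1124]
orientation: [0.155, 0.988, 0.0, 0.0]
ft_force: [0.4, 0.1, -2.0]
gripper_width: 0.0457
t 5.27 tcp [0.5367 0.042  0.1124] F [ 0.4  0.1 -2. ] w 0.0457
[-1.1 -1.2  0.4]
```

```bash
python3 -m inch '[[0,0,0,-1.1,-1.2,5,1],[0,0,0,-1.1,-1.2,12,1],[0,0,0,-1.1,-1.2,18,1],[0,0,0,-1.1,-1.2,19,1],[0,0,0,-1.1,-1.2,20,1],[0,0,0,-1.1,-1.2,21,1],[0,0,0,-1.1,-1.2,22,1],[0,0,0,-1.1,-1.2,23,1],[0,0,0,-1.1,-1.2,24,1],[0,0,0,-1.1,-1.2,25,1],[0,0,0,-1.1,-1.2,26,1],[0,0,0,-1.1,-1.2,27,1],[0,0,0,-1.1,-1.2,28,1],[0,0,0,-1.1,-1.2,29,1],[0,0,0,-1.1,-1.2,30,1],[0,0,0,-1.1,-1.2,31,1],[0,0,0,-1.1,-1.2,32,1]]' 60
python3 go.py .5373 .0405 .0687
```

```text
t: 6.68
tcp_pos: [0.5372, 0.0405, 0.0802]
orientation: [0.155, 0.988, 0.0, 0.0]
ft_force: [0.1, 0.3, -1.6]
gripper_width: 0.0456
t 6.68 tcp [0.5372 0.0405 0.0802] F [ 0.1  0.3 -1.6] w 0.0456
[-0.1  0.  11.5]
```

```bash
python3 -m inch '[[0,0,0,0,0,0.8,1],[0,0,0,0,0,1.6,1],[0,0,0,0,0,2.4,1],[0,0,0,0,0,3.2,1],[0,0,0,0,0,4,1],[0,0,0,0,0,4.8,1],[0,0,0,0,0,5.6,1],[0,0,0,0,0,6.4,1],[0,0,0,0,0,7.2,1],[0,0,0,0,0,8,1],[0,0,0,0,0,8.8,1],[0,0,0,0,0,9.6,1],[0,0,0,0,0,9.6,1]]' 60
python3 -m inch '[[0,0,0,0,0,0.8,1],[0,0,0,0,0,1.4,1],[0,0,0,0,0,1.4,1]]'
python3 -m inch '[[0,0,0,0,0,0.8,1],[0,0,0,0,0,1.2,1],[0,0,0,0,0,1.2,1]]'
```

```text
t: 7.77
tcp_pos: [0.5371, 0.0405, 0.0705]
orientation: [0.155, 0.988, 0.0, -0.0]
ft_force: [-0.1, 0.3, -1.0]
gripper_width: 0.0457
t: 8.02
tcp_pos: [0.5371, 0.0404, 0.0692]
orientation: [0.155, 0.988, 0.0, -0.0]
ft_force: [-0.1, 0.3, -0.6]
gripper_width: 0.0459
t: 8.27
tcp_pos: [0.5374, 0.0406, 0.0681]
orientation: [0.155, 0.988, 0.0, 0.0]
ft_force: [0.0, 0.5, -1.1]
gripper_width: 0.0458
```

```bash
python3 -m inch '[[0,0,0,0,0,0.8,1],[0,0,0,0,0,1.2,1],[0,0,0,0,0,1.2,1]]'
python3 -m inch '[[0,0,0,0,0,0.8,1],[0,0,0,0,0,1.2,1],[0,0,0,0,0,1.2,1]]'
python3 -m inch '[[0,0,0,0,0,0.8,1],[0,0,0,0,0,1.2,1],[0,0,0,0,0,1.2,1]]'
```

```text
t: 8.52
tcp_pos: [0.5374, 0.0406, 0.0669]
orientation: [0.155, 0.988, 0.0, 0.0]
ft_force: [0.4, 2.0, -1.1]
gripper_width: 0.0459
t: 8.77
tcp_pos: [0.5374, 0.0406, 0.0657]
orientation: [0.155, 0.988, 0.0, 0.0]
ft_force: [0.8, 1.7, -1.3]
gripper_width: 0.046
t: 9.02
tcp_pos: [0.5374, 0.0406, 0.0645]
orientation: [0.155, 0.988, 0.0, 0.0]
ft_force: [0.9, 2.6, -0.8]
gripper_width: 0.0455
```

It has passed step 1. There is a small side force in +y, so I'll shift 0.5 mm that way and go on down.

```bash
python3 -m inch '[[0,0,0,0,0.5,0,1],[0,0,0,0,0.5,0.8,1],[0,0,0,0,0.5,1.6,1],[0,0,0,0,0.5,2.4,1],[0,0,0,0,0.5,3,1],[0,0,0,0,0.5,3,1]]'
python3 -m inch '[[0,0,0,0,0,0.8,1],[0,0,0,0,0,1.6,1],[0,0,0,0,0,2.2,1],[0,0,0,0,0,2.2,1]]'
```

```text
t: 9.52
tcp_pos: [0.5372, 0.0409, 0.0613]
orientation: [0.155, 0.988, -0.0, -0.0]
ft_force: [-0.2, 1.4, -1.4]
gripper_width: 0.0458
t: 9.85
tcp_pos: [0.5372, 0.0409, 0.0591]
orientation: [0.155, 0.988, -0.0, -0.0]
ft_force: [0.5, 0.1, -1.1]
gripper_width: 0.0457
```

```bash
python3 -m inch '[[0,0,0,0,0,0.8,1],[0,0,0,0,0,1.2,1],[0,0,0,0,0,1.2,1]]'
python3 -m inch '[[0,0,0,0,0,0.6,1],[0,0,0,0,0,0.8,1],[0,0,0,0,0,0.8,1]]'
python3 -m inch '[[0,0,0,0,0,0.4,1],[0,0,0,0,0,0.6,1],[0,0,0,0,0,0.6,1]]'
```

```text
t: 10.1
tcp_pos: [0.5373, 0.0409, 0.058]
orientation: [0.155, 0.988, -0.0, -0.0]
ft_force: [0.4, -0.0, -1.2]
gripper_width: 0.0458
t: 10.35
tcp_pos: [0.5373, 0.0409, 0.0572]
orientation: [0.155, 0.988, 0.0, -0.0]
ft_force: [0.1, -0.2, -2.1]
gripper_width: 0.046
t: 10.6
tcp_pos: [0.5374, 0.041, 0.057]
orientation: [0.155, 0.988, 0.0, 0.0]
ft_force: [-1.2, -0.6, 0.8]
gripper_width: 0.0458
```

Contact at TCP z 0.057, where 0.0567 is expected for step 2. Now the sideways test under a light push.

```bash
python3 -m inch '[[0,0,0,0,0,0.2,1],[0,0,0,0,0.5,0.2,1],[0,0,0,0,1,0.2,1],[0,0,0,0,1,0.2,1]]'
python3 -m inch '[[0,0,0,0.5,-0.3,0,1],[0,0,0,1,-0.5,0,1],[0,0,0,1,-0.5,0,1]]'
python3 -m inch '[[0,0,0,-1,0,0,1],[0,0,0,-2,0,0,1],[0,0,0,-2,0,0,1]]'
```

```text
t: 10.93
tcp_pos: [0.5378, 0.0415, 0.0569]
orientation: [0.155, 0.988, -0.0, 0.0]
ft_force: [-1.8, -3.1, 5.1]
gripper_width: 0.0456
t: 11.18
tcp_pos: [0.5377, 0.0416, 0.0569]
orientation: [0.155, 0.988, 0.0, 0.001]
ft_force: [1.4, -3.0, 4.5]
gripper_width: 0.0454
t: 11.43
tcp_pos: [0.5378, 0.0416, 0.0569]
orientation: [0.155, 0.988, 0.0, -0.001]
ft_force: [-2.7, -0.5, 7.3]
gripper_width: 0.0457
```

```bash
python3 -m inch '[[0,0,0,1,0,-0.1,1],[0,0,0,1,-1,-0.1,1],[0,0,0,1,-2,-0.1,1],[0,0,0,1,-2,-0.1,1]]'
python3 -m inch '[[0,0,0,0.8,1,0,1],[0,0,0,1.6,1,0,1],[0,0,0,1.6,1,0,1]]'
python3 -m inch '[[0,0,0,-1,0,0,1],[0,0,0,-2,0,0,1],[0,0,0,-3,0,0,1],[0,0,0,-3,0,0,1]]'
```

```text
t: 11.77
tcp_pos: [0.5375, 0.0406, 0.0569]
orientation: [0.155, 0.988, 0.001, 0.001]
ft_force: [0.2, 5.1, 4.9]
gripper_width: 0.0458
t: 12.02
tcp_pos: [0.537, 0.0409, 0.0569]
orientation: [0.155, 0.988, 0.0, 0.002]
ft_force: [3.9, -0.3, 3.9]
gripper_width: 0.0458
t: 12.35
tcp_pos: [0.5371, 0.0408, 0.0569]
orientation: [0.155, 0.988, 0.001, -0.002]
ft_force: [-2.0, 4.0, 9.0]
gripper_width: 0.0457
```

Pushing both ways in x and y, the ring stays at z 0.0569 and meets opposing walls about 1 mm apart. That fits the 28 mm bore on the 26 mm land, so it is a true stop on step 2. Next I centre it and press to about 10 N.

```bash
python3 -m inch '[[0,0,0,1.4,0.5,0,1],[0,0,0,1.4,0.5,0,1],[0,0,0,1.4,0.5,0.1,1],[0,0,0,1.4,0.5,0.1,1]]'
```

```text
t: 12.68
tcp_pos: [0.5371, 0.0409, 0.0569]
orientation: [0.155, 0.988, -0.0, -0.0]
ft_force: [0.6, -0.1, 8.2]
gripper_width: 0.0456
```

```bash
python3 -m inch '[[0,0,0,0,0,0.1,1],[0,0,0,0,0,0.1,1]]'
```

```text
t: 12.85
tcp_pos: [0.537, 0.0409, 0.0569]
orientation: [0.155, 0.988, 0.0, -0.0]
ft_force: [0.0, 0.4, 8.0]
gripper_width: 0.046
```

```bash
python3 -m inch '[[0,0,0,0,0,0.05,1],[0,0,0,0,0,0.05,1],[0,0,0,0,0,0.05,1]]'; python3 -m inch '[[0,0,0,0,0,0,1],[0,0,0,0,0,0,1],[0,0,0,0,0,0,1],[0,0,0,0,0,0,1]]'; python3 -m inch '[[0,0,0,0,0,0,1],[0,0,0,0,0,0,1],[0,0,0,0,0,0,1],[0,0,0,0,0,0,1]]'
python3 - <<'E'
from h import *
s=manip.snapshot("scene"); crop(s,240,145,90,90,6,"pics/d1.png")
E
```

```text
t: 13.1
tcp_pos: [0.537, 0.0409, 0.0569]
orientation: [0.155, 0.988, 0.0, -0.0]
ft_force: [0.4, -0.1, 8.7]
gripper_width: 0.0456
t: 13.43
tcp_pos: [0.5371, 0.0409, 0.0569]
orientation: [0.155, 0.988, 0.0, -0.0]
ft_force: [-0.1, 0.2, 8.6]
gripper_width: 0.0457
t: 13.77
tcp_pos: [0.537, 0.0409, 0.0568]
orientation: [0.155, 0.988, 0.0, -0.0]
ft_force: [-0.6, 0.3, 8.3]
gripper_width: 0.0455
```

View pics/d1.png

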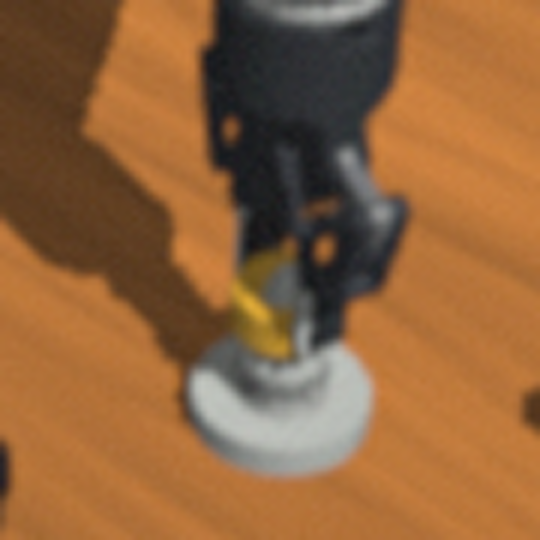

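Gauging is done: step 2. The ring was held at about 10 N (8.3–8.7 N reading over a baseline of about -1.5 N) for more than 0.6 s. The picture shows its underside at crop (270,355), with only the step 3 land and shoulder visible below. Lifting off, and refining peg 2.

```bash
python3 -m inch '[[0,0,0,0,0,-1,1],[0,0,0,0,0,-3,1],[0,0,0,0,0,-8,1],[0,0,0,0,0,-16,1],[0,0,0,0,0,-26,1],[0,0,0,0,0,-40,1],[0,0,0,0,0,-55,1],[0,0,0,0,0,-65,1],[0,0,0,0,0,-65,1],[0,0,0,0,0,-65,1],[0,0,0,0,0,-65,1]]'
python3 - <<'E'
from h import *
im=cv2.imread("pics/scene0.png"); k=14;u0,v0=170,135
th=np.linspace(0,2*np.pi,73)
c=cv2.resize(im[v0:v0+40,u0:u0+50],None,fx=k,fy=k,interpolation=cv2.INTER_CUBIC)
for ctr in [(.573,-.3163),(.5605,-.2327)]:
  for z,col in [(.014,(0,0,255)),(.036,(0,255,0))]:
    p=np.array([proj("scene",[ctr[0]+.008*np.cos(a),ctr[1]+.008*np.sin(a),z]) for a in th])
    cv2.polylines(c,[((p-[u0,v0]+.5)*k).astype(np.int32)],True,col,1)
cv2.imwrite("pics/e1.png",c)
im=cv2.imread("pics/top0.png"); u0,v0=345,170
c=cv2.resize(im[v0:v0+40,u0:u0+50],None,fx=k,fy=k,interpolation=cv2.INTER_CUBIC)
for z,col in [(.014,(0,0,255)),(.036,(0,255,0))]:
    p=np.array([proj("top",[.573+.008*np.cos(a),-.3163+.008*np.sin(a),z]) for a in th])
    cv2.polylines(c,[((p-[u0,v0]+.5)*k).astype(np.int32)],True,col,1)
cv2.imwrite("pics/e2.png",c)
E
```

```text
t: 14.73
tcp_pos: [0.5365, 0.0408, 0.1208]
orientation: [0.155, 0.988, -0.0, -0.001]
ft_force: [-0.3, -0.6, -2.2]
gripper_width: 0.046
```

View pics/e1.png

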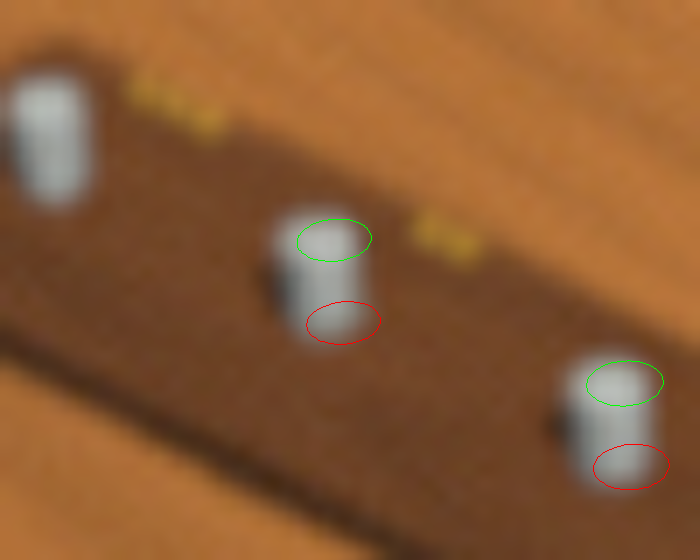

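View pics/e2.png

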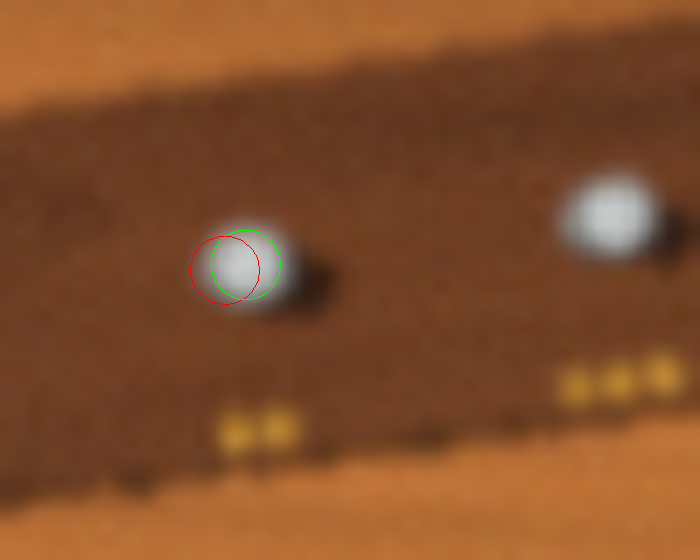

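```bash
python3 go.py .574 -.3184 .085
```

```text
t 14.73 tcp [0.5365 0.0408 0.1208] F [-0.3 -0.6 -2.2] w 0.046
[-145.7 -330.5   35.8]
```

```bash
python3 -m inch '[[0,0,0,-6,-14,0,1],[0,0,0,-17,-38,0,1],[0,0,0,-30,-68,0,1],[0,0,0,-43,-98,0,1],[0,0,0,-56,-128,0,1],[0,0,0,-69,-158,0,1],[0,0,0,-82,-188,0,1],[0,0,0,-95,-218,0,1],[0,0,0,-108,-248,0,1],[0,0,0,-121,-278,0,1],[0,0,0,-133,-304,5,1],[0,0,0,-141,-322,15,1],[0,0,0,-146,-330.5,30,1],[0,0,0,-146,-330.5,36,1],[0,0,0,-146,-330.5,36,1],[0,0,0,-146,-330.5,36,1],[0,0,0,-146,-330.5,36,1],[0,0,0,-146,-330.5,36,1]]'
python3 go.py .574 -.3184 .062
python3 - <<'E'
from h import *
s=manip.snapshot("scene"); cv2.imwrite("pics/f1f.png",s[:,:,::-1])
st=manip.get_state(); x,y,zt=st["tcp_pos"]; print(st["joint_pos"].round(2))
k=8;u0,v0=145,95
c=cv2.resize(s[v0:v0+75,u0:u0+95,::-1],None,fx=k,fy=k,interpolation=cv2.INTER_CUBIC)
th=np.linspace(0,2*np.pi,73)
for ctr,r,z,col in [((x,y),.024,zt-.0049,(0,0,255)),((x,y),.024,zt+.0171,(0,255,0)),((.574,-.3184),.008,.036,(255,0,0)),((.574,-.3184),.008,.014,(255,0,0))]:
    p=np.array([proj("scene",[ctr[0]+r*np.cos(a),ctr[1]+r*np.sin(a),z]) for a in th])
    cv2.polylines(c,[((p-[u0,v0]+.5)*k).astype(np.int32)],True,col,1)
cv2.imwrite("pics/f1.png",c)
E
```

```text
t: 16.23
tcp_pos: [0.5757, -0.3172, 0.0861]
orientation: [0.154, 0.988, -0.0, 0.0]
ft_force: [0.2, -0.1, -1.4]
gripper_width: 0.0454
t 16.23 tcp [ 0.5757 -0.3172  0.0861] F [ 0.2 -0.1 -1.4] w 0.0454
[ 1.3 -1.6 24.1]
[-0.52  0.56  1.56  0.    1.02 -1.78]
```

View pics/f1.png

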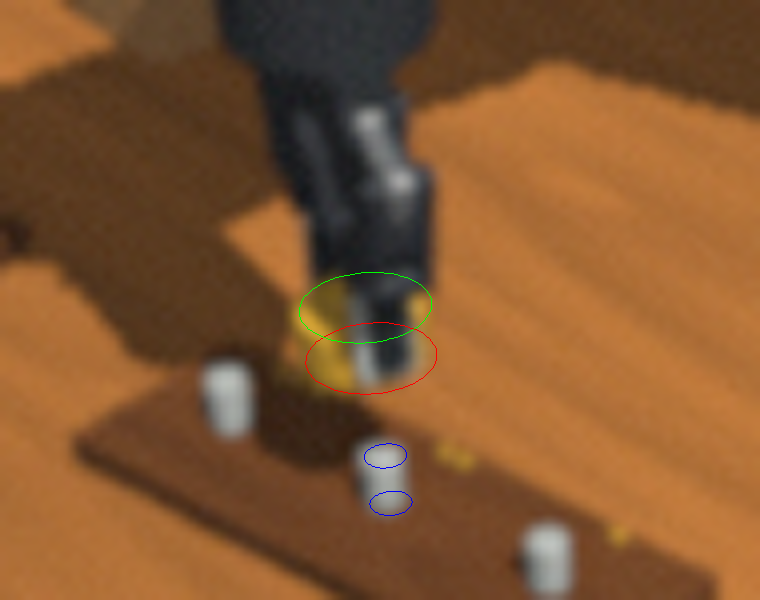

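Ring above peg 2: ring at crop (360,330), peg at (381,475), scene about (192,154). They line up within 1–2 mm, against a clearance of 6 mm. Lowering.

```bash
python3 -m inch '[[0,0,0,0,0.5,6,1],[0,0,0,0,0.5,16,1],[0,0,0,0,0.5,26,1],[0,0,0,0,0.5,34,1],[0,0,0,0,0.5,40,1],[0,0,0,0,0.5,46,1],[0,0,0,0,0.5,51,1],[0,0,0,0,0.5,55,1],[0,0,0,0,0.5,58,1],[0,0,0,0,0.5,60,1],[0,0,0,0,0.5,60,1],[0,0,0,0,0.5,60,1],[0,0,0,0,0.5,60,1]]'
python3 go.py .574 -.3184 .0189
```

```text
t: 17.37
tcp_pos: [0.5757, -0.318, 0.0257]
orientation: [0.155, 0.988, -0.0, 0.0]
ft_force: [-0.0, 0.3, -0.9]
gripper_width: 0.0459
t 17.37 tcp [ 0.5757 -0.318   0.0257] F [-0.   0.3 -0.9] w 0.0459
[ 1.5 -0.9  6.8]
```

```bash
python3 -m inch '[[0,0,0,1.5,0,0.8,1],[0,0,0,1.5,0,1.6,1],[0,0,0,1.5,0,2.4,1],[0,0,0,1.5,0,3.2,1],[0,0,0,1.5,0,4,1],[0,0,0,1.5,0,4.8,1],[0,0,0,1.5,0,5.5,1],[0,0,0,1.5,0,5.5,1]]'
python3 -m inch '[[0,0,0,0,0,0.4,1],[0,0,0,0,0,0.7,1],[0,0,0,0,0,0.7,1]]'
python3 -m inch '[[0,0,0,0,0,0.3,1],[0,0,0,0,0,0.4,1],[0,0,0,0,0,0.4,1]]'
```

```text
t: 18.03
tcp_pos: [0.5739, -0.3174, 0.0196]
orientation: [0.155, 0.988, 0.0, -0.0]
ft_force: [-0.6, -0.6, -1.1]
gripper_width: 0.0456
t: 18.28
tcp_pos: [0.574, -0.3174, 0.019]
orientation: [0.155, 0.988, 0.0, -0.0]
ft_force: [0.1, 0.5, -1.9]
gripper_width: 0.0456
t: 18.53
tcp_pos: [0.5741, -0.3174, 0.019]
orientation: [0.155, 0.988, 0.0, 0.0]
ft_force: [-0.7, 0.6, -0.1]
gripper_width: 0.0456
```

```bash
python3 -m inch '[[0,0,0,0,0,0.2,0],[0,0,0,0,0,0.2,-0.15],[0,0,0,0,0,0.2,-0.3],[0,0,0,0,0,0.2,-0.5],[0,0,0,0,0,0.2,-0.5],[0,0,0,0,0,0.2,-0.5],[0,0,0,0,0,0.2,-0.5]]'
python3 -m inch '[[0,0,0,0,0,-3,-0.5],[0,0,0,0,0,-8,-0.5],[0,0,0,0,0,-15,-0.5],[0,0,0,0,0,-30,-0.5],[0,0,0,0,0,-55,-0.5],[0,0,0,0,0,-85,-0.5],[0,0,0,0,0,-110,-0.5],[0,0,0,80,0,-120,-0.5],[0,0,0,150,0,-120,-0.5],[0,0,0,150,0,-120,-0.5],[0,0,0,150,0,-120,-0.5],[0,0,0,150,0,-120,-0.5],[0,0,0,150,0,-120,-0.5]]'
python3 - <<'E'
from h import *
s=manip.snapshot("scene"); crop(s,130,95,130,110,6,"pics/g1.png");cv2.imwrite("pics/g1f.png",s[:,:,::-1])
t=manip.snapshot("top"); crop(t,300,150,120,80,6,"pics/g2.png");cv2.imwrite("pics/g2f.png",t[:,:,::-1])
E
```

```text
t: 19.12
tcp_pos: [0.5741, -0.3174, 0.0185]
orientation: [0.155, 0.988, 0.0, 0.0]
ft_force: [0.0, -0.2, 0.7]
gripper_width: 0.0637
t: 20.2
tcp_pos: [0.4307, -0.2715, 0.1399]
orientation: [0.155, 0.988, -0.0, 0.001]
ft_force: [0.9, -0.2, 0.9]
gripper_width: 0.0642
```

View pics/g1.png

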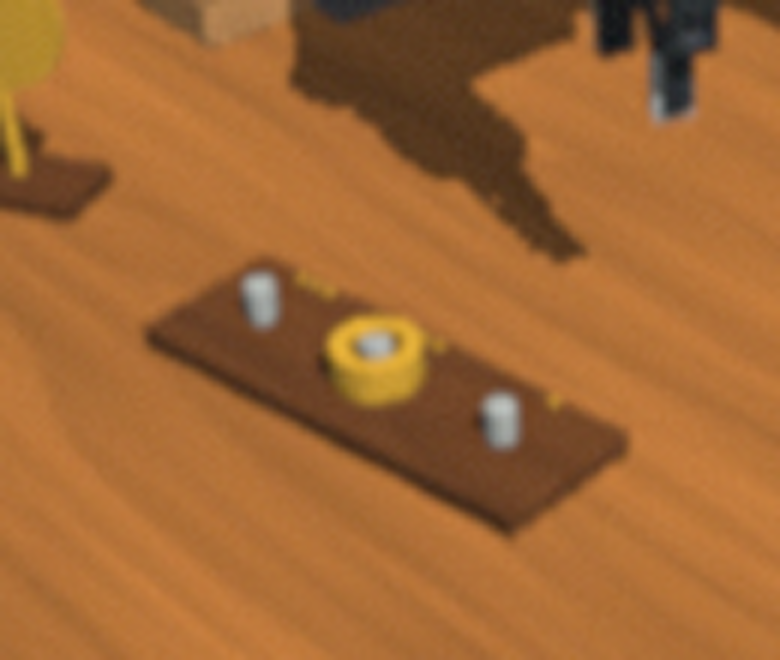

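View pics/g2.png

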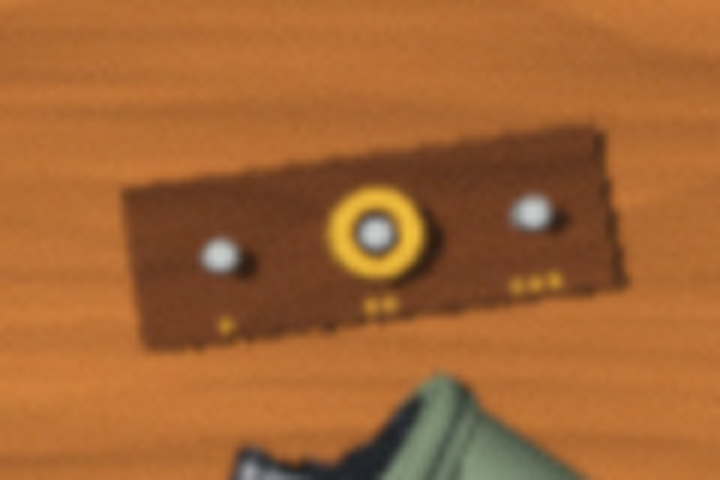

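View pics/g2f.png

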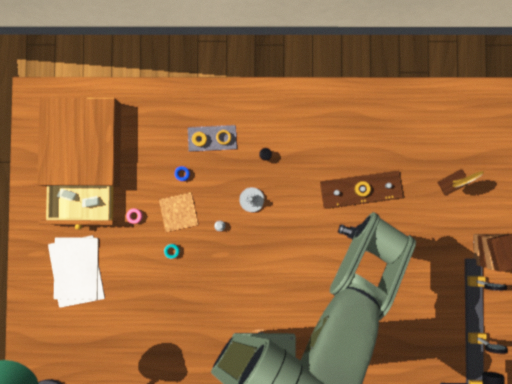

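The ring lies flat and centred over the two-stud peg at top (363,189). The spare rings, look-alikes, eyepiece and weight are where they were, and the arm is clear. Handing in.

```bash
python3 -m inch '[[0,0,0,0,0,0,-0.5],[0,0,0,0,0,0,-0.5],[0,0,0,0,0,0,-0.5]]'; python3 -c "
from plant import manip
print(manip.close_job())"
```

```text
t: 20.55
tcp_pos: [0.432, -0.2718, 0.1383]
orientation: [0.155, 0.988, 0.0, -0.0]
ft_force: [0.6, -0.4, 0.1]
gripper_width: 0.064
the job is handed in; nothing more can be done
None
```

The ring from the cork mat reads step 2 (28 mm bore). It now lies flat over the middle peg, the one with two studs. I handed the job in at 20.6 s.

- **Gauging:** The ring passed step 1 and stopped with its underside about 52 mm above the desk. Sideways pushes both ways in x and y did not make it drop, and the walls it met were about 1 mm apart. I pressed it there with about 10 N for over 0.6 s. The highest reading was 9.0 N, which is about 10.5 N on the step.
- **Placing:** It touched the board at the expected height with 1–2 N and was then released. The last pictures show it centred on peg 2 and flat. The spare rings, look-alikes, eyepiece and weight have not moved, and the gripper is clear.
- **Disagreements:** The two cameras differed by up to about 5 mm on the pegs and by about 1.5 mm on the mandrel axis. I settled the mandrel by feel and the peg by comparing the ring with it in the picture. The gripper read about 46 mm on the 48 mm ring throughout. When I gripped the ring on the mat there was a brief 6.7 N upward force, possibly from the fingertips touching the cork.

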